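# Set a musical movement against the pickup bar of the listening stand

## Task

Pick up the musical movement and set it gently on the small platform of the listening stand, then slide it along the platform until it pushes the red sprung pickup bar back a little, with a light but definite push that does not strain the bar. Let go and leave it standing there square and flat, still touching the bar, centred across the platform's width with no edge hanging over. Leave everything else on the bench where it is.

Things in the scene. Friction and masses are not known exactly. Their poses are not given: they have to be found in the camera images.
- movement_c (a point): Musical movement, loose, about 0.55 kg: brass bedplate 76 (x) x 50 (y) x 6 mm; at its middle a flat-sided steel spring housing 34 (x) x 28 (y) mm, 6 to 44 mm above the underside: grip that across its 28 mm (y). Parts at the x ends are at most 25 mm high. This point: middle of the plate, 22 mm above its underside; z up, x along the 76 mm side. Either x end may face the bar.
- platform: Aluminium platform of the listening stand, 108 (x) x 60 (y) mm; origin at the centre of its top face, z up, x along its length towards the pickup bar. Top 46 mm above the bench. It rides on rubber springs, sinking about 1 mm per 4 N; load it with no more than 25 N. The movement drags on it with about as much force as it is pressed down (weight included), so the bar shows as a rise above that drag.
- pickup (a joint): Travel of the red pickup bar along the platform's +x, in m: 0 when free, grows as it is pushed back, end stop at 6 mm. The bar lies across the platform's +x end: 48 mm long (y), 8 mm thick (x), 1.5 to 14.5 mm above the platform top. Its spring takes 4 N per mm from the first touch. It needs at least 3 N to register the movement and is damaged above 14 N; aim for about 7 N.
- stand: Base of the listening stand, fixed to the bench, 120 (x) x 76 (y) mm, origin under its centre, right below the platform's. The pickup bar's carriage is clamped in a different place each time: the bar's near face, when free, is 29 to 43 mm from the platform's centre along +x; that is not measured and must be felt for. Friction on the platform keeps a released movement in touch with the bar.
- bell: Dented pewter bell, 62 mm across, 70 mm high; origin under its centre. Leave it.
- crank: Loose brass winding crank lying along its x, about 70 mm long and 22 mm high; origin under its middle. Leave it.
- pawl: Steel stop pawl lying flat, about 55 x 20 x 5 mm, long along x; origin under its middle. Leave it.
- loupe: Horn-rimmed loupe, 48 mm across, 36 mm high; origin under its centre. Leave it.
- jar: Small amber glass jar with brass cap, 48 mm across, 55 mm high; origin under its centre. Leave it.
- driver: Screwdriver with dark wooden handle lying along its x, about 150 mm long, 30 mm high at most. Leave it.
Mind the look-alikes: they are no part of the job. Leave any blue or orange look-alike of the stand alone.

How it is judged:
By the outcome, as a careful person would: the job done as asked, in the order asked, and still so for the second after the job is handed in, with the robot touching nothing.
It also fails if it takes over 54 s, if anything falls off the work surface, if the arm or the gripper's body presses on something with over 40 N, if the wrist force passes 120 N, or if a joint passes its speed limit or range.

## Robot

A 6-joint arm with a two-finger parallel gripper is mounted at the origin on the work surface. World frame = base frame: x ahead of the robot, y to its left, z up, the work surface at z = 0. Lengths are in m, angles in rad, forces in N, time in s.
With the tool pointing down it reaches from about 0.35 to 1 m from the base axis. Payload 7.1 kg.
Tool frame: the origin (TCP) lies midway between the tips of the shut fingers; the grasp point (between the pads) lies 19 mm behind it; y points along the fingers, z is the direction in which the jaws open and shut, and the axes are right-handed (so a half turn about y gives the same grasp; the last joint's range is limited). The gripper opens to 85 mm and grips with 20 to 120 N. Pads are 22 mm wide; open, the fingers measure 114 mm over their backs; the gripper's body (76 mm by 85 mm) begins 54 mm behind the grasp point. The pads swing forward as they close: fully open they stand 13 mm farther back than shut.
Start: joints at [-1.321, 0.423, 1.63, -0, 1.089, -0.019], TCP at [0.166, -0.603, 0.193] pointing down, gripper open.
Joint ranges: [-3, 3], [-0.9, 2.11], [0.09, 2.58], [-1.31, 4.45], [0.11, 2.69], [-2.54, 2.54]. Speed limits (rad/s): [2.39, 2.39, 3.01, 3.14, 3.14, 3.14].

## Interface

Orientations are given as a 3x3 rotation matrix whose columns are the frame's x, y, z axes.
In Python, from station import env gives the robot as it stands.
- The arm moves only by the tool drive_tool, never from a script. Its arguments are lists of equal length, an entry for each row: "turn": the turn, a rotation vector about the tool's x, y, z in degrees, a list of three; "linear": the shift along the tool's x, y, z in mm, a list of three; "fingers": the closure, from 0 (fully open) to 1 (shut). In form: {"turn": [[wx, wy, wz], ...], "linear": [[x, y, z], ...], "fingers": [fingers, ...]}. A call has 1 to 10 rows; each row shifts and turns the commanded pose from where the row before left it, along the tool's axes as they then stand; what a row does not reach is not made up. A row lasts 1/12 s, in which the tool goes at most 41.7 mm and 7.16 degrees, less where a joint would pass 70% of its speed; a pose out of reach is approached as far as the arm can. A call with a gripper value outside its range is refused whole. The fingers move at their own pace and stop on an object; "squeeze" is the grip in N (left out, the last holds). Time passes only in rows, so rows that do not move let the fingers close. It gives the time, the measured TCP pose, the force and the opening at its end, in the units of the state.
- env.read_state(): the state, without advancing time (a new reading comes with each control period).
- env.camera(name): name is "scene" or "top" or "wrist"; returns (picture, depth): 384x512x3 uint8, red, green, blue; 384x512 float32, m along the optical axis (not along the pixel's ray), 0 where there is no reading.
- env.camera_params(name): a dict with "camera_matrix" (3x3 intrinsics, pixels), "rvec" (rotation vector, rad) and "tvec" (3), from world to camera coordinates, as OpenCV has them; the wrist camera has in their place "mount" (4x4, takes a point from camera to tool coordinates, whose origin is the TCP and whose axes are the tool frame's). Camera axes: x right, y down, z forward; pixel columns grow to the right and rows downward; lengths in m; the calibration is good to about 2 mm. The wrist camera is an equidistant fisheye: a pixel r from the principal point sees the ray r / f radians off the axis. A picture is of the moment at which its call begins: read the wrist's pose just before it. camera_params takes no time and is no camera call.
- env.close_job(): hands the job in, once; it reports no verdict.
The state is a dict: "time_s": time; "qpos": joint angles; "qvel": joint speeds; "joint_torque": joint torques, N m; "tool_pos": TCP position; "tool_rot": TCP orientation; "force": force on the tool from outside, world axes, zero at the start; "ft_torque": the same for the moment, N m; "gripper_width": finger opening in m.
Only numpy, scipy, OpenCV 4.12 (cv2) and the standard library are available. Lean on these libraries where they do the work, as an engineer would, in place of code of your own. Each camera call takes 0.05 s, during which the arm holds its last target. There are 200 camera calls.

## Working session

There is one attempt and no reset: what is moved stays moved. The work goes in short steps, Python scripts to look and compute and a tool call to move; the robot and the scene stay as the last step left them, time stands still between calls to the robot, and variables do not carry over. Pictures are saved under pics/ and viewed, about 8 in all and at most 12, crops included, and the job is handed in when it is done.

Besides the shell and the picture viewer there is one more tool, called after ">>>" by a JSON object that holds its "name" and its "arguments", one argument or row to a line. drive_tool: Moves the arm, as the interface text tells. Its arguments: {"type":"object","properties":{"turn":{"type":"array","items":{"type":"array","items":{"type":"number"}}},"linear":{"type":"array","items":{"type":"array","items":{"type":"number"}}},"fingers":{"type":"array","items":{"type":"number"}},"squeeze":{"type":"number"}},"required":["turn","linear","fingers"]}

```bash
mkdir -p pics; ls; cat > h.py <<'E'
from station import env
import numpy as np, cv2
def snap(n,f):
    p,d=env.camera(n); cv2.imwrite(f'pics/{f}.png',p[...,::-1]); np.save(f'{f}.npy',d); return p,d
def cloud(n,d):
    c=env.camera_params(n); K=np.array(c['camera_matrix']); R=cv2.Rodrigues(np.array(c['rvec'],float))[0]; t=np.array(c['tvec'],float).ravel()
    v,u=np.mgrid[:d.shape[0],:d.shape[1]]
    P=np.stack([(u-K[0,2])/K[0,0]*d,(v-K[1,2])/K[1,1]*d,d],-1)
    W=(P-t)@R; W[d==0]=np.nan; return W
E
python3 - <<'E'
from h import *
s=env.read_state(); print(s)
for n in('top','scene'): 
    p,d=snap(n,n); W=cloud(n,d); np.save(n+'W.npy',W); print(n,np.nanmin(W.reshape(-1,3),0),np.nanmax(W.reshape(-1,3),0))
a=cv2.imread('pics/top.png');cv2.imwrite('pics/top2.png',cv2.resize(a,(800,600)))
a=cv2.imread('pics/scene.png');cv2.imwrite('pics/scene2.png',cv2.resize(a,(800,600)))
E
```

```text
pics
{'time_s': 0.0, 'qpos': array([-1.32101544e+00,  4.23837481e-01,  1.63070525e+00,  9.70157134e-06,
        1.08861320e+00, -1.89608081e-02]), 'qvel': array([ 1.29896628e-03, -1.07610119e-03,  2.65948847e-05, -4.47220177e-04,
        1.35314030e-03, -1.30017421e-03]), 'joint_torque': array([ 4.73584460e-04, -5.57395077e+01, -2.81744850e+01, -4.80937001e-05,
        7.31834574e-03, -1.37389993e-06]), 'tool_pos': array([ 0.16584735, -0.60195251,  0.19244185]), 'tool_rot': array([[-9.64106967e-01, -3.78099200e-04,  2.65513865e-01],
       [-2.65514132e-01,  1.51688354e-03, -9.64105775e-01],
       [-3.82259906e-05, -9.99998778e-01, -1.56282867e-03]]), 'force': array([ 0.20545423,  1.14557489, -0.15302285]), 'ft_torque': array([ 0.02115828, -0.03607644,  0.0330467 ]), 'gripper_width': 0.08514485866399026}
top [ 0.00916197 -1.30524948 -0.77007393] [1.37796429 1.23505539 0.55193628]
scene [-1.15114224 -1.87068097 -0.76959167] [1.37572673 0.57469224 0.49508099]
```

View pics/top2.png

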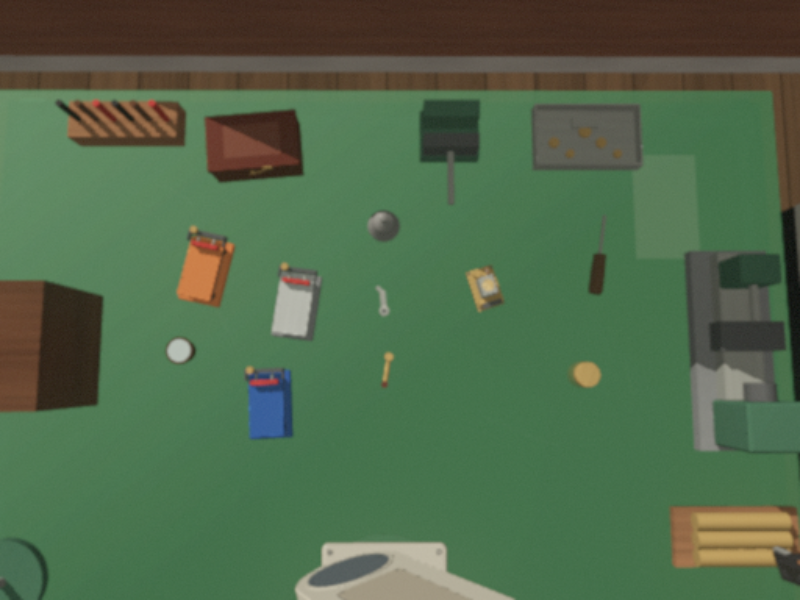

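View pics/scene2.png

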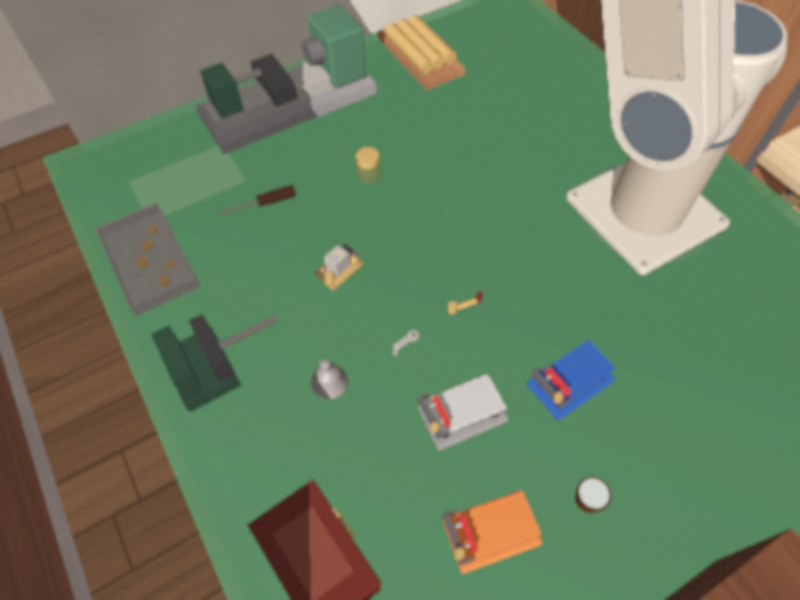

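Candidates in the top view (800x600): the movement is at (485,288), brass plate with a steel housing. The jar (586,374) and crank (387,370) are the other brassy things. The stand is the bare aluminium one at (296,302), with its red bar at the upper end. The orange (205,268) and blue (268,405) stands are look-alikes.

```bash
python3 - <<'E'
from h import *
p={n:cv2.imread(f'pics/{n}.png')[...,::-1] for n in('top','scene')}
def rect(W,m,name):
    q=W[m]; 
    r=cv2.minAreaRect((q[:,:2]*1000).astype(np.float32)); print(name,len(q),'rect',np.round(r[0],1),np.round(r[1],1),round(r[2],1),'med z',np.round(np.nanpercentile(q[:,2],[5,50,95]),4))
for n in p:
    W=np.load(n+'W.npy'); z=W[...,2]
    if n=='top':
        print('approx mv',W[184,310],'stand',W[193,189])
        mv0,st0=W[184,310],W[193,189]
    hs=cv2.cvtColor(np.ascontiguousarray(p[n]),cv2.COLOR_RGB2HSV)
    near=lambda c,r:np.hypot(W[...,0]-c[0],W[...,1]-c[1])<r
    m=near(mv0,.06)
    print(n,'bench z',np.nanmedian(z[near(mv0,.15)]))
    rect(W,m&(z>.004)&(z<.1),'mv all'); rect(W,m&(z>.036),'housing'); 
    s=near(st0,.1)
    rect(W,s&(z>.04)&(z<.0505)&(hs[...,1]<60),'plat'); rect(W,s&(z>.006)&(z<.056),'stand all')
    red=((hs[...,0]<8)|(hs[...,0]>172))&(hs[...,1]>130)
    rect(W,s&red&(z>.05),'bar')
a=p['top'][...,::-1]
c=np.hstack([cv2.resize(a[160:205,290:335],(400,400)),cv2.resize(a[160:225,165:215],(308,400))]);cv2.imwrite('pics/crop.png',c)
E
```

```text
approx mv [ 0.55761698 -0.18072014  0.04361643] stand [0.53187045 0.15613645 0.04649999]
top bench z -1.271608460592339e-05
mv all 427 rect [ 565.9 -185.8] [99.1 88.9] 31.1 med z [0.0045 0.0196 0.0461]
housing 126 rect [ 564.  -184.8] [34.2 27.6] 18.6 med z [0.0394 0.0438 0.0471]
plat 755 rect [530.2 159.4] [ 65.3 109.5] 82.8 med z [0.0414 0.0452 0.0486]
stand all 1077 rect [530.2 155.4] [177.9 123.3] 83.9 med z [0.0106 0.0443 0.049 ]
bar 42 rect [567.5 154.8] [44.6  6.6] 82.7 med z [0.0556 0.0595 0.0619]
scene bench z -0.0007696429242963847
mv all 445 rect [ 564.4 -182.9] [83.1 52.3] 14.0 med z [0.0045 0.0207 0.0445]
housing 122 rect [ 567.4 -182.4] [35.6 29.4] 15.6 med z [0.0374 0.0426 0.0461]
plat 963 rect [536.6 163.1] [ 66.7 117.4] 82.7 med z [0.0424 0.0452 0.048 ]
stand all 1448 rect [534.5 165.1] [ 73.5 122.9] 81.7 med z [0.0111 0.0445 0.0484]
bar 65 rect [571.4 158.7] [46.6  8. ] 82.3 med z [0.0576 0.0595 0.0622]
```

View pics/crop.png

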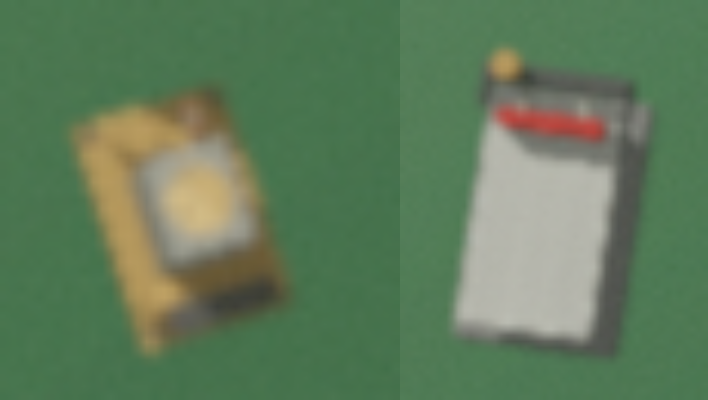

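The left crop confirms the movement: brass plate, steel housing, long axis about +16° from world x. The right crop confirms the bare aluminium stand, with the bar at its far end and its axis at about -7.5°. I'll move over the movement.

>>> {"name": "drive_tool", "arguments": {
  "turn": [
    [0,0,0],
    [0,0,0],
    [0,0,0],
    [0,0,0],
    [0,0,0],
    [0,0,0],
    [0,0,0],
    [0,0,0]
  ],
  "linear": [
    [-31,0,-18.6],
    [-31,0,-18.6],
    [-31,0,-18.6],
    [-31,0,-18.6],
    [-31,0,-18.6],
    [-31,0,-18.6],
    [-31,0,-18.6],
    [-31,0,-18.6]
  ],
  "fingers": [0,0,0,0,0,0,0,0]
}}

```text
time_s: 0.77
tool_pos: [0.3663, -0.3916, 0.193]
tool_rot: [[-0.964, -0.0, 0.265], [-0.265, 0.0, -0.964], [0.0, -1.0, -0.0]]
force: [0.5, -0.3, -0.6]
gripper_width: 0.0851
```

>>> {"name": "drive_tool", "arguments": {
  "turn": [
    [0,0,0],
    [0,0,0],
    [0,0,0],
    [0,0,0],
    [0,0,0],
    [0,0,0],
    [0,0,0],
    [0,0,0],
    [0,0,0]
  ],
  "linear": [
    [-31,0,-18.6],
    [-31,0,-18.6],
    [-31,0,-18.6],
    [-31,0,-18.6],
    [-31,0,-18.6],
    [-31,0,-18.6],
    [-31,0,-18.6],
    [-31,0,-18.6],
    [0,0,0]
  ],
  "fingers": [0,0,0,0,0,0,0,0,0]
}}

```text
time_s: 1.52
tool_pos: [0.5689, -0.1797, 0.1931]
tool_rot: [[-0.963, 0.002, 0.269], [-0.269, 0.001, -0.963], [-0.002, -1.0, -0.0]]
force: [0.9, -0.5, -0.0]
gripper_width: 0.0852
```

```bash
cat >> h.py <<'E'
def wcloud(name):
    s=env.read_state(); p,d=snap('wrist',name); c=env.camera_params('wrist'); K=np.array(c['camera_matrix']); M=np.array(c['mount'])
    v,u=np.mgrid[:d.shape[0],:d.shape[1]]; x=(u-K[0,2])/K[0,0]; y=(v-K[1,2])/K[1,1]; th=np.hypot(x,y)
    k=np.where(th>1e-9,np.tan(np.minimum(th,1.5))/np.maximum(th,1e-9),1)
    P=np.stack([x*k*d,y*k*d,d],-1); T=P@M[:3,:3].T+M[:3,3]; R=np.array(s['tool_rot']); W=T@R.T+s['tool_pos']; W[d==0]=np.nan
    return p,d,W,s
def rect(W,m,name):
    q=W[m]
    if len(q)<5: print(name,'few');return
    r=cv2.minAreaRect((q[:,:2]*1000).astype(np.float32)); print(name,len(q),'c',np.round(r[0],1),np.round(r[1],1),round(r[2],1),'z',np.round(np.nanpercentile(q[:,2],[5,50,95]),4),'mean',np.round(q[:,:2].mean(0),4))
near=lambda W,c,r:np.hypot(W[...,0]-c[0],W[...,1]-c[1])<r
def st():
    s=env.read_state(); np.set_printoptions(suppress=True,precision=4); print(s['time_s'],s['tool_pos'],s['tool_rot'].round(4).tolist(),'F',s['force'],'w',s['gripper_width']); return s
E
python3 - <<'E'
from h import *
st(); print(env.camera_params('wrist'))
p,d,W,s=wcloud('w1'); z=W[...,2]; m=near(W,(.565,-.184),.06)
print('bench',np.nanmedian(z[near(W,(.565,-.184),.15)]))
for a,b in((.003,.1),(.003,.012),(.036,.1)): rect(W,m&(z>a)&(z<b),(a,b))
E
```

```text
1.5167 [ 0.5689 -0.1797  0.1931] [[-0.963, 0.002, 0.2693], [-0.2693, 0.0011, -0.963], [-0.0022, -1.0, -0.0005]] F [ 0.9191 -0.4843 -0.0452] w 0.0852351729220347
{'camera_matrix': array([[297.3186,   0.    , 251.9816],
       [  0.    , 297.3186, 190.038 ],
       [  0.    ,   0.    ,   1.    ]]), 'mount': array([[ 0.0008,  0.9564,  0.2922, -0.0746],
       [ 0.0003, -0.2922,  0.9564, -0.1802],
       [ 1.    , -0.0006, -0.0005,  0.0009],
       [ 0.    ,  0.    ,  0.    ,  1.    ]])}
bench 0.04158775918291435
(0.003, 0.1) 2389 c [ 563.9 -185.4] [77.  49.1] 16.5 z [0.0046 0.0184 0.0443] mean [ 0.5665 -0.1852]
(0.003, 0.012) 1045 c [ 564.3 -185.3] [76.4 49.1] 16.5 z [0.0042 0.0055 0.0071] mean [ 0.5765 -0.1828]
(0.036, 0.1) 718 c [ 563.5 -185.5] [34.9 27.5] 16.3 z [0.042  0.0435 0.0448] mean [ 0.5644 -0.1857]
```

View pics/w1.png

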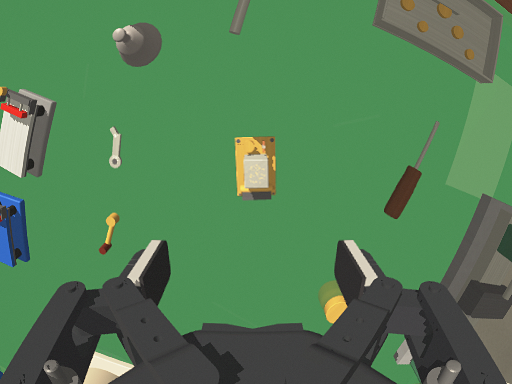

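The wrist view shows the movement at pixel (256,170). Depth puts its centre at (564,-185.4) mm, angle 16.4°. I'll align, descend and grip.

>>> {"name": "drive_tool", "arguments": {
  "turn": [
    [0,-0.8,0],
    [0,0,0],
    [0,0,0],
    [0,0,0],
    [0,0,0],
    [0,0,0],
    [0,0,0],
    [0,0,0]
  ],
  "linear": [
    [6.2,0,4.2],
    [0,30,0],
    [0,35,0],
    [0,35,0],
    [0,30,0],
    [0,20,0],
    [0,10,0],
    [0,0,0]
  ],
  "fingers": [0,0,0,0,0,0,0,0]
}}

```text
time_s: 2.23
tool_pos: [0.5579, -0.1896, 0.0308]
tool_rot: [[-0.961, -0.005, 0.278], [-0.278, 0.002, -0.961], [0.004, -1.0, -0.003]]
force: [-0.4, -0.1, 0.4]
gripper_width: 0.0854
```

>>> {"name": "drive_tool", "arguments": {
  "turn": [
    [0,0,0],
    [0,0,0],
    [0,0,0]
  ],
  "linear": [
    [-6.5,0,-2.0],
    [0,0,0],
    [0,0,0]
  ],
  "fingers": [0,0,0]
}}

```text
time_s: 2.48
tool_pos: [0.5677, -0.1862, 0.035]
tool_rot: [[-0.96, 0.003, 0.279], [-0.279, -0.001, -0.96], [-0.003, -1.0, 0.002]]
force: [1.0, -0.4, 0.5]
gripper_width: 0.0855
```

```bash
python3 - <<'E'
from h import *
s=st(); print(s['qvel'])
p,d,W,s=wcloud('w2'); z=W[...,2]; m=near(W,(.565,-.184),.05)
for a,b in((.003,.012),(.036,.05)): rect(W,m&(z>a)&(z<b),(a,b))
st()
E
```

```text
2.4833 [ 0.5677 -0.1862  0.035 ] [[-0.9602, 0.0032, 0.2793], [-0.2793, -0.0011, -0.9602], [-0.0027, -1.0, 0.002]] F [ 1.0187 -0.4022  0.5414] w 0.08551504713548856
[-0.0019 -0.0031  0.0122 -0.0015 -0.0023 -0.0036]
(0.003, 0.012) 2833 c [ 567.1 -185.4] [69.4 49.7] 17.3 z [0.0044 0.0055 0.0074] mean [ 0.5782 -0.1832]
(0.036, 0.05) 2206 c [ 563.8 -186.1] [34.6 27.1] 17.0 z [0.0411 0.0433 0.0443] mean [ 0.5655 -0.1857]
2.5333 [ 0.5673 -0.1861  0.0348] [[-0.9602, 0.0027, 0.2794], [-0.2794, -0.001, -0.9602], [-0.0023, -1.0, 0.0017]] F [-0.365   1.0143 -0.7261] w 0.08527954413475312
```

>>> {"name": "drive_tool", "arguments": {
  "turn": [
    [0,-0.4,0],
    [0,0,0],
    [0,0,0],
    [0,0,0],
    [0,0,0],
    [0,0,0]
  ],
  "linear": [
    [3.2,0,-0.7],
    [0,8,0],
    [0,8,0],
    [0,5,0],
    [0,0,0],
    [0,0,0]
  ],
  "fingers": [0,0,0,0,0,0]
}}

```text
time_s: 3.03
tool_pos: [0.5622, -0.1859, 0.0114]
tool_rot: [[-0.958, -0.001, 0.286], [-0.286, 0.0, -0.958], [0.001, -1.0, -0.001]]
force: [0.2, -0.0, -0.1]
gripper_width: 0.0852
```

>>> {"name": "drive_tool", "arguments": {
  "turn": [
    [0,0,0],
    [0,0,0],
    [0,0,0],
    [0,0,0],
    [0,0,0],
    [0,0,0],
    [0,0,0],
    [0,0,0]
  ],
  "linear": [
    [-1,0,0],
    [0,0,0],
    [0,0,0],
    [0,0,0],
    [0,0,0],
    [0,0,0],
    [0,0,0],
    [0,0,0]
  ],
  "fingers": [0.3,0.5,0.7,0.8,1,1,1,1],
  "squeeze": 45
}}

```text
time_s: 3.7
tool_pos: [0.5637, -0.1858, 0.0123]
tool_rot: [[-0.958, 0.0, 0.286], [-0.286, -0.0, -0.958], [-0.0, -1.0, 0.0]]
force: [0.1, 0.4, 0.3]
gripper_width: 0.0
```

```bash
python3 - <<'E'
from h import *
st()
E
```

```text
3.7 [ 0.5637 -0.1858  0.0123] [[-0.9583, 0.0001, 0.2857], [-0.2857, -0.0, -0.9583], [-0.0001, -1.0, 0.0001]] F [0.0679 0.4287 0.2622] w 3.475104288019166e-05
```

The fingers shut on nothing, so I need to see why.

```bash
python3 - <<'E'
from h import *
p,d,W,s=wcloud('w3'); z=W[...,2]; m=near(W,(.565,-.184),.06)
for a,b in((.003,.012),(.036,.05)): rect(W,m&(z>a)&(z<b),(a,b))
p,d=snap('top','t3'); a=cv2.imread('pics/t3.png')
b=cv2.imread('pics/w3.png')[80:384,100:412]; a=cv2.resize(a[140:230,270:360],(304,304))
cv2.imwrite('pics/c3.png',np.hstack([a,b]))
E
```

```text
(0.003, 0.012) 3420 c [ 566.7 -185.6] [70.4 50.2] 17.2 z [0.0043 0.0055 0.0074] mean [ 0.579  -0.1827]
(0.036, 0.05) 1346 c [ 571.7 -183.9] [18.9 27.8] 16.9 z [0.0386 0.0432 0.0443] mean [ 0.5746 -0.1831]
```

View pics/c3.png

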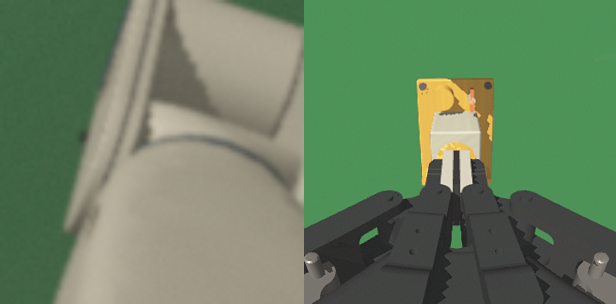

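```bash
python3 - <<'E'
from h import *
p,d,W,s=wcloud('w4')
for v in range(170,275,8): print(v,[tuple((W[v,u]*1000).round(0)) for u in (228,236,246,256,266,276)])
T=(W-s['tool_pos'])@np.array(s['tool_rot'])*1000
m=(np.abs(T[...,2])<60)&(T[...,1]>-60)&(W[...,2]>.05)
q=T[m]; print('tool-frame finger pts min/max',np.nanpercentile(q,[1,50,99],axis=0).round(1))
E
```

```text
170 [(np.float64(589.0), np.float64(-163.0), np.float64(5.0)), (np.float64(593.0), np.float64(-168.0), np.float64(17.0)), (np.float64(594.0), np.float64(-174.0), np.float64(13.0)), (np.float64(594.0), np.float64(-180.0), np.float64(6.0)), (np.float64(600.0), np.float64(-185.0), np.float64(21.0)), (np.float64(598.0), np.float64(-193.0), np.float64(6.0))]
178 [(np.float64(587.0), np.float64(-164.0), np.float64(17.0)), (np.float64(589.0), np.float64(-169.0), np.float64(18.0)), (np.float64(590.0), np.float64(-175.0), np.float64(17.0)), (np.float64(589.0), np.float64(-182.0), np.float64(5.0)), (np.float64(595.0), np.float64(-186.0), np.float64(21.0)), (np.float64(593.0), np.float64(-194.0), np.float64(5.0))]
186 [(np.float64(579.0), np.float64(-166.0), np.float64(6.0)), (np.float64(584.0), np.float64(-170.0), np.float64(18.0)), (np.float64(585.0), np.float64(-176.0), np.float64(17.0)), (np.float64(584.0), np.float64(-183.0), np.float64(5.0)), (np.float64(590.0), np.float64(-188.0), np.float64(22.0)), (np.float64(588.0), np.float64(-196.0), np.float64(6.0))]
194 [(np.float64(574.0), np.flo
[... 3307 characters left out ...]
t64(93.0)), (np.float64(572.0), np.float64(-182.0), np.float64(87.0)), (np.float64(574.0), np.float64(-185.0), np.float64(87.0)), (np.float64(577.0), np.float64(-189.0), np.float64(91.0)), (np.float64(579.0), np.float64(-192.0), np.float64(93.0))]
274 [(np.float64(573.0), np.float64(-174.0), np.float64(97.0)), (np.float64(574.0), np.float64(-177.0), np.float64(98.0)), (np.float64(575.0), np.float64(-181.0), np.float64(97.0)), (np.float64(571.0), np.float64(-186.0), np.float64(89.0)), (np.float64(577.0), np.float64(-188.0), np.float64(97.0)), (np.float64(578.0), np.float64(-192.0), np.float64(96.0))]
tool-frame finger pts min/max [[-11.5 -59.9 -12.4]
 [-10.5 -52.1   0.8]
 [ -6.2 -42.   13.9]]
```

```bash
python3 - <<'E'
from h import *
c=env.camera_params('wrist'); K=np.array(c['camera_matrix']); M=np.array(c['mount'])
for f in('w1','w2','w4'):
    d=np.load(f+'.npy'); v,u=np.mgrid[:384,:512]; x=(u-K[0,2])/K[0,0]; y=(v-K[1,2])/K[1,1]; th=np.hypot(x,y); k=np.tan(th)/np.maximum(th,1e-9)
    T=(np.stack([x*k*d,y*k*d,d],-1)@M[:3,:3].T+M[:3,3])*1000
    m=(d>0)&(d<.20)&(T[...,1]<-34 if f=='w4' else T[...,1]<-20)&(abs(T[...,2])<62)&(abs(T[...,0])<40)
    q=T[m]; vv=v[m]; uu=u[m]
    o=np.argsort(-q[:,1])[:6]; print(f,[(int(uu[i]),int(vv[i]),q[i].round(1).tolist()) for i in o])
E
```

```text
w1 [(168, 258, [2.2, -49.6, -42.8]), (168, 253, [-1.1, -50.0, -42.3]), (167, 249, [-3.5, -50.2, -42.4]), (168, 255, [-0.0, -50.2, -42.3]), (170, 267, [7.1, -50.4, -42.1]), (337, 245, [-5.9, -50.4, 43.7])]
w2 [(169, 262, [4.3, -50.1, -42.3]), (334, 264, [5.5, -50.2, 43.5]), (167, 244, [-6.5, -50.3, -42.0]), (334, 265, [6.0, -50.4, 43.5]), (336, 255, [-0.1, -50.5, 43.8]), (170, 268, [7.6, -50.6, -42.1])]
w4 [(256, 230, [-10.6, -41.2, 2.9]), (263, 230, [-10.6, -41.2, 6.5]), (244, 230, [-10.8, -41.4, -3.3]), (252, 230, [-10.9, -41.6, 0.8]), (250, 230, [-10.9, -41.6, -0.2]), (247, 230, [-10.9, -41.8, -1.7])]
```

The wrist depth gives a clear answer. The fingertips sit about 38 mm behind the reported TCP when shut and 50 mm when open. So at reported z = 12 mm they closed just above the 44 mm housing, and the movement hasn't moved. I'll treat the true tip height as reported z plus about 38 mm, reopen, and go about 38 mm lower while watching force.

>>> {"name": "drive_tool", "arguments": {
  "turn": [
    [0,0,0],
    [0,0,0],
    [0,0,0],
    [0,0,0],
    [0,0,0],
    [0,0,0],
    [0,0,0]
  ],
  "linear": [
    [0,0,0],
    [0,0,0],
    [0,0,0],
    [0,0,0],
    [0,5,0],
    [0,5,0],
    [0,0,0]
  ],
  "fingers": [0,0,0,0,0,0,0]
}}

```text
time_s: 4.43
tool_pos: [0.5628, -0.1855, 0.001]
tool_rot: [[-0.958, -0.002, 0.286], [-0.286, 0.001, -0.958], [0.001, -1.0, -0.001]]
force: [0.7, -0.1, 0.0]
gripper_width: 0.0832
```

>>> {"name": "drive_tool", "arguments": {
  "turn": [
    [0,0,0],
    [0,0,0],
    [0,0,0],
    [0,0,0],
    [0,0,0],
    [0,0,0],
    [0,0,0],
    [0,0,0]
  ],
  "linear": [
    [0,5,0],
    [0,5,0],
    [0,5,0],
    [0,5,0],
    [0,5,0],
    [0,3,0],
    [0,0,0],
    [0,0,0]
  ],
  "fingers": [0,0,0,0,0,0,0,0]
}}

```text
time_s: 5.1
tool_pos: [0.5635, -0.1857, -0.0261]
tool_rot: [[-0.958, -0.0, 0.286], [-0.286, 0.0, -0.958], [0.0, -1.0, -0.0]]
force: [-0.1, 0.3, -0.6]
gripper_width: 0.0852
```

```bash
python3 - <<'E'
from h import *
st(); p,d,W,s=wcloud('w5'); z=W[...,2]; m=near(W,(.565,-.184),.06)
for a,b in((.003,.008),(.040,.046)): rect(W,m&(z>a)&(z<b),(a,b))
T=(W-s['tool_pos'])@np.array(s['tool_rot'])*1000
for sg in(-1,1):
    k=(T[...,2]*sg>30)&(T[...,2]*sg<60)&(abs(T[...,0])<25)&(T[...,1]<-40); q=W[k]*1000; i=np.argsort(q[:,2])[:5]; print(q[i].round(1).tolist(),T[k][i].round(1).tolist())
E
```

```text
5.1 [ 0.5635 -0.1857 -0.0261] [[-0.9583, -0.0005, 0.2857], [-0.2857, 0.0002, -0.9583], [0.0004, -1.0, -0.0003]] F [-0.0931  0.3183 -0.6145] w 0.08521311732384673
(0.003, 0.008) 4590 c [ 566.9 -185.4] [69.9 50.4] 17.1 z [0.0043 0.0054 0.0067] mean [ 0.5804 -0.1825]
(0.04, 0.046) 4713 c [ 564.3 -186.6] [ 34.7 112.8] 17.6 z [0.0413 0.0433 0.0446] mean [ 0.5664 -0.1858]
[[552.5, -144.9, 24.0], [547.5, -146.4, 24.2], [552.4, -145.2, 24.7], [557.5, -143.8, 24.8], [558.1, -143.7, 24.9]] [[-1.1, -50.1, -42.2], [4.2, -50.3, -42.3], [-0.9, -50.8, -42.1], [-6.2, -50.9, -41.9], [-6.8, -50.9, -41.8]]
[[576.4, -227.8, 23.7], [581.5, -226.1, 23.9], [582.0, -225.9, 23.9], [574.5, -228.5, 24.3], [570.9, -228.9, 24.4]] [[-0.3, -49.7, 44.0], [-5.7, -50.0, 43.8], [-6.2, -50.0, 43.8], [1.7, -50.4, 44.1], [5.3, -50.5, 43.4]]
```

View pics/w5.png

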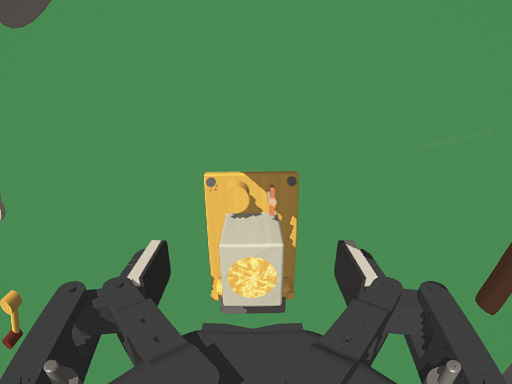

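The pads at (150,262) and (357,262) now straddle the housing at (252,265), with tips at z≈24 mm. They'll swing down to about 14 mm as they close, so I'll grip.

>>> {"name": "drive_tool", "arguments": {
  "turn": [
    [0,0,0],
    [0,0,0],
    [0,0,0],
    [0,0,0],
    [0,0,0],
    [0,0,0],
    [0,0,0]
  ],
  "linear": [
    [0,0,0],
    [0,0,0],
    [0,0,0],
    [0,0,0],
    [0,0,0],
    [0,0,0],
    [0,0,0]
  ],
  "fingers": [0.3,0.5,0.6,0.7,1,1,1],
  "squeeze": 45
}}

```text
time_s: 5.73
tool_pos: [0.5638, -0.1858, -0.0255]
tool_rot: [[-0.958, 0.0, 0.286], [-0.286, 0.0, -0.958], [-0.0, -1.0, 0.0]]
force: [-0.7, 0.6, 3.2]
gripper_width: 0.0272
```

Gripped: 27.2 mm opening on the 28 mm housing. I'll lift first, then carry.

>>> {"name": "drive_tool", "arguments": {
  "turn": [
    [0,0,0],
    [0,0,0],
    [0,0,0],
    [0,0,0],
    [0,0,0],
    [0,0,0],
    [0,0,0],
    [0,0,0]
  ],
  "linear": [
    [0,-3,0],
    [0,-8,0],
    [0,-15,0],
    [0,-25,0],
    [0,-25,0],
    [0,-15,0],
    [0,-9,0],
    [0,0,0]
  ],
  "fingers": [1,1,1,1,1,1,1,1]
}}

```text
time_s: 6.4
tool_pos: [0.5646, -0.1862, 0.0762]
tool_rot: [[-0.958, 0.003, 0.286], [-0.286, -0.001, -0.958], [-0.002, -1.0, 0.002]]
force: [0.3, -0.5, -5.7]
gripper_width: 0.0274
```

>>> {"name": "drive_tool", "arguments": {
  "turn": [
    [0,0,0],
    [0,0,0],
    [0,0,0],
    [0,2,0],
    [0,4,0],
    [0,5,0],
    [0,4,0],
    [0,3,0],
    [0,3,0],
    [0,3,0]
  ],
  "linear": [
    [-2,0,-10],
    [-4,0,-25],
    [-6,0,-35],
    [-6,0,-35],
    [-6,0,-35],
    [-5,0,-35],
    [-2,0,-35],
    [1,0,-35],
    [3,0,-35],
    [5,0,-30]
  ],
  "fingers": [1,1,1,1,1,1,1,1,1,1]
}}

```text
time_s: 7.23
tool_pos: [0.5362, 0.1283, 0.0726]
tool_rot: [[-0.991, -0.003, -0.131], [0.131, -0.0, -0.991], [0.003, -1.0, 0.001]]
force: [1.4, 0.2, -4.9]
gripper_width: 0.0268
```

```bash
python3 - <<'E'
from h import *
s=st(); R=s['tool_rot']; t=np.array([.5196,.1628])-s['tool_pos'][:2]; print('to go tool', (R.T@np.r_[t,0])*1000,'ang',np.degrees(np.arctan2(R[1,2],R[0,2])))
E
```

```text
7.2333 [0.5362 0.1283 0.0726] [[-0.9914, -0.003, -0.1308], [0.1308, -0.0003, -0.9914], [0.0029, -1.0, 0.0007]] F [ 1.4147  0.1979 -4.9079] w 0.026800512904131206
to go tool [ 20.9291   0.0383 -31.9929] ang -97.51735600210105
```

>>> {"name": "drive_tool", "arguments": {
  "turn": [
    [0,0,0],
    [0,0,0],
    [0,0,0],
    [0,0,0],
    [0,0,0]
  ],
  "linear": [
    [10,0,-16],
    [10,0,-14],
    [0,0,0],
    [0,0,0],
    [0,0,0]
  ],
  "fingers": [1,1,1,1,1]
}}

```text
time_s: 7.65
tool_pos: [0.5213, 0.1582, 0.0732]
tool_rot: [[-0.992, -0.002, -0.128], [0.128, -0.001, -0.992], [0.002, -1.0, 0.001]]
force: [-0.2, -0.0, -6.9]
gripper_width: 0.0276
```

```bash
python3 - <<'E'
from h import *
s=st(); print(s['qvel'].round(3))
p,d,W,s=wcloud('w6'); np.save('W6.npy',W)
p2,d2=snap('scene','s6')
hs=cv2.cvtColor(p,cv2.COLOR_RGB2HSV); z=W[...,2]; red=((hs[...,0]<8)|(hs[...,0]>172))&(hs[...,1]>130)
n=near(W,(.533,.161),.09)
rect(W,n&red&(z>.048)&(z<.07),'bar'); rect(W,n&red&(z>.058)&(z<.07),'bartop'); rect(W,n&(z>.043)&(z<.0485)&(hs[...,1]<60),'plat'); rect(W,n&(z>.04)&(z<.056),'plat2')
m=near(W,s['tool_pos'][:2],.06); 
for a,b in((.1,.115),(.13,.16)): rect(W,m&(z>a)&(z<b),(a,b))
E
```

```text
7.65 [0.5213 0.1582 0.0732] [[-0.9917, -0.0018, -0.1282], [0.1282, -0.0006, -0.9917], [0.0017, -1.0, 0.0009]] F [-0.157  -0.0189 -6.855 ] w 0.02759075479913311
[-0.02  -0.004 -0.008 -0.001 -0.001  0.   ]
bar 978 c [569.4 155.2] [47.6  8.4] 82.7 z [0.0557 0.0596 0.0607] mean [0.5695 0.1554]
bartop 885 c [569.2 155.3] [47.6  8.3] 82.1 z [0.0585 0.0597 0.0608] mean [0.5692 0.1556]
plat 3117 c [565.1 155.7] [62.6 37.4] 82.1 z [0.0443 0.0453 0.0464] mean [0.5642 0.1559]
plat2 3446 c [569.6 154.3] [66.4 46.3] 82.9 z [0.0443 0.0454 0.0534] mean [0.5654 0.1557]
(0.1, 0.115) 4057 c [540.6 155.1] [50.1 38.1] 82.9 z [0.1029 0.1043 0.1119] mean [0.5461 0.1536]
(0.13, 0.16) 7395 c [521.9 157.2] [90.9 35.2] 82.0 z [0.1335 0.1423 0.1581] mean [0.5271 0.1567]
```

View pics/w6.png

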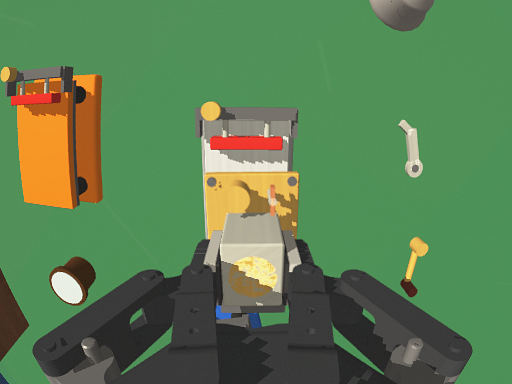

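The wrist view shows the held movement level, its front edge at row 175, below the red bar at (246,143). The movement's centreline is about 4 mm off the bar's centre, towards -y, and it needs to go about 2 mm back. The gap down to the platform is about 53 mm.

>>> {"name": "drive_tool", "arguments": {
  "turn": [
    [0,0,0],
    [0,0,0],
    [0,0,0],
    [0,0,0],
    [0,0,0],
    [0,0,0],
    [0,0,0]
  ],
  "linear": [
    [2,0,-4],
    [0,15,0],
    [0,15,0],
    [0,10,0],
    [0,5,0],
    [0,0,0],
    [0,0,0]
  ],
  "fingers": [1,1,1,1,1,1,1]
}}

```text
time_s: 8.33
tool_pos: [0.5208, 0.1624, 0.0292]
tool_rot: [[-0.992, -0.0, -0.129], [0.129, -0.0, -0.992], [0.0, -1.0, 0.0]]
force: [0.1, 0.7, -5.5]
gripper_width: 0.0272
```

>>> {"name": "drive_tool", "arguments": {
  "turn": [
    [0,0,0],
    [0,0,0]
  ],
  "linear": [
    [0,0,0],
    [0,0,0]
  ],
  "fingers": [1,1]
}}

```text
time_s: 8.5
tool_pos: [0.5214, 0.1627, 0.0299]
tool_rot: [[-0.992, 0.001, -0.129], [0.129, 0.0, -0.992], [-0.001, -1.0, -0.001]]
force: [0.5, 0.2, -5.9]
gripper_width: 0.0273
```

```bash
cat > look.py <<'E'
from h import *
import sys
s=st(); print('qv',s['qvel'].round(3))
p,d,W,s=wcloud(sys.argv[1]); hs=cv2.cvtColor(p,cv2.COLOR_RGB2HSV); z=W[...,2]; red=((hs[...,0]<8)|(hs[...,0]>172))&(hs[...,1]>130)
n=near(W,(.5305,.1604),.09)
# platform frame (about bar-derived axis)
a=np.radians(-7.5); ex=np.array([np.cos(a),np.sin(a)]); ey=np.array([-ex[1],ex[0]])
Q=(W[...,:2]-[.5305,.1604])*1000; X=Q@ex; Y=Q@ey
def rep(m,name):
    q=np.stack([X[m],Y[m]],1).astype(np.float32)
    if len(q)<20: print(name,'few'); return
    r=cv2.minAreaRect(q); print(name,len(q),'c',np.round(r[0],1),np.round(r[1],1),round(r[2],2),'X',np.percentile(X[m],[1,99]).round(1),'Y',np.percentile(Y[m],[1,99]).round(1),'z',np.percentile(z[m],[5,50,95]).round(4))
rep(n&red&(z>.057)&(z<.07),'bartop')
rep(n&(z>.043)&(z<.0485)&(hs[...,1]<60),'plat')
brass=(hs[...,0]>12)&(hs[...,0]<32)&(hs[...,1]>100)
h=float(sys.argv[2])
pm=n&brass&(abs(z-h)<.0025)&(X<45); rep(pm,'plate')
for lo in (0,8,16,24):  # edges per strip
    k=pm&(X>lo)&(X<lo+8)
    if k.sum()>30: print('strip',lo,'Y',np.percentile(Y[k],[.5,99.5]).round(1),end=' ')
k=n&(z>.043)&(z<.0485)&(hs[...,1]<60)&(X>30)&(X<50); 
if k.sum()>30: print('platY',np.percentile(Y[k],[.5,99.5]).round(1))
E
python3 look.py w7 .0565
```

```text
8.5 [0.5214 0.1627 0.0299] [[-0.9917, 0.0014, -0.1289], [0.1289, 0.0004, -0.9917], [-0.0013, -1.0, -0.0006]] F [ 0.5234  0.2383 -5.9173] w 0.02730916465222569
qv [ 0.003 -0.003  0.002 -0.003 -0.003  0.   ]
bartop 1430 c [39.   0.1] [47.5  8.2] 89.65 X [35.1 43. ] Y [-23.   23.3] z [0.0584 0.0598 0.0608]
plat 3539 c [22.9 -0.3] [79.9 62.6] 0.31 X [-14.   53.3] Y [-29.8  30.1] z [0.0442 0.0453 0.0464]
plate 135 c [10.9  0.3] [36.6 48.4] 1.05 X [14.4 29.1] Y [-22.9  24.5] z [0.0558 0.0575 0.0589]
strip 24 Y [-23.3  24.7] platY [-31.   30.8]
```

```bash
python3 look.py w8 .061
```

```text
8.55 [0.5213 0.1627 0.0299] [[-0.9917, 0.0012, -0.1288], [0.1288, 0.0004, -0.9917], [-0.0012, -1.0, -0.0005]] F [-0.5686 -0.0294 -6.0615] w 0.027618996250557575
qv [ 0.001  0.001  0.004 -0.002 -0.001 -0.001]
bartop 1417 c [38.9  0.1] [47.6  8.1] 89.78 X [35.1 42.9] Y [-23.2  23.2] z [0.0584 0.0597 0.0607]
plat 3540 c [18.1 -0. ] [62.6 71. ] 89.88 X [-14.   53.2] Y [-29.8  30.1] z [0.0442 0.0453 0.0464]
plate 3338 c [9.8 0.5] [38.4 50. ] 0.59 X [-5.5 28.8] Y [-24.   25.1] z [0.0597 0.0608 0.0619]
strip 0 Y [-24.5  25.2] strip 8 Y [-23.8  25.2] strip 16 Y [-24.1  25.3] strip 24 Y [-23.7  25. ] platY [-31.   30.7]
```

Centred to +0.5 mm, angle off by about 0.6°, bar gap about 6 mm. Small trim, then lower.

>>> {"name": "drive_tool", "arguments": {
  "turn": [
    [0,0.6,0],
    [0,0,0],
    [0,0,0],
    [0,0,0],
    [0,0,0],
    [0,0,0]
  ],
  "linear": [
    [1,0,0.5],
    [0,4,0],
    [0,3,0],
    [0,1,0],
    [0,0,0],
    [0,0,0]
  ],
  "fingers": [1,1,1,1,1,1]
}}

```text
time_s: 9.1
tool_pos: [0.5195, 0.1622, 0.021]
tool_rot: [[-0.99, -0.0, -0.139], [0.139, -0.0, -0.99], [0.0, -1.0, 0.0]]
force: [-0.3, 0.0, -7.0]
gripper_width: 0.0276
```

>>> {"name": "drive_tool", "arguments": {
  "turn": [
    [0,0,0],
    [0,0,0],
    [0,0,0],
    [0,0,0]
  ],
  "linear": [
    [0,0.5,0],
    [0,0.5,0],
    [0,0,0],
    [0,0,0]
  ],
  "fingers": [1,1,1,1]
}}

```text
time_s: 9.43
tool_pos: [0.5198, 0.1622, 0.0203]
tool_rot: [[-0.99, 0.0, -0.139], [0.139, 0.0, -0.99], [-0.0, -1.0, -0.0]]
force: [0.1, -0.0, -5.5]
gripper_width: 0.0275
```

>>> {"name": "drive_tool", "arguments": {
  "turn": [
    [0,0,0],
    [0,0,0],
    [0,0,0],
    [0,0,0]
  ],
  "linear": [
    [0,0.4,0],
    [0,0.4,0],
    [0,0,0],
    [0,0,0]
  ],
  "fingers": [1,1,1,1]
}}

```text
time_s: 9.77
tool_pos: [0.5198, 0.1622, 0.0196]
tool_rot: [[-0.99, 0.0, -0.139], [0.139, 0.0, -0.99], [-0.0, -1.0, -0.0]]
force: [-0.5, 0.1, -2.5]
gripper_width: 0.0273
```

>>> {"name": "drive_tool", "arguments": {
  "turn": [
    [0,0,0],
    [0,0,0],
    [0,0,0],
    [0,0,0]
  ],
  "linear": [
    [0,0.4,0],
    [0,0.3,0],
    [0,0,0],
    [0,0,0]
  ],
  "fingers": [1,1,1,1]
}}

```text
time_s: 10.1
tool_pos: [0.5198, 0.1622, 0.0189]
tool_rot: [[-0.99, 0.0, -0.139], [0.139, 0.0, -0.99], [-0.0, -1.0, -0.0]]
force: [-0.9, -0.5, -0.5]
gripper_width: 0.0273
```

>>> {"name": "drive_tool", "arguments": {
  "turn": [
    [0,0,0],
    [0,0,0],
    [0,0,0],
    [0,0,0]
  ],
  "linear": [
    [-0.8,0,0],
    [-0.8,0,0],
    [-0.4,0,0],
    [0,0,0]
  ],
  "fingers": [1,1,1,1]
}}

```text
time_s: 10.43
tool_pos: [0.5213, 0.1619, 0.0186]
tool_rot: [[-0.99, -0.001, -0.139], [0.139, -0.0, -0.99], [0.001, -1.0, 0.0]]
force: [-2.2, 0.1, -0.2]
gripper_width: 0.0272
```

>>> {"name": "drive_tool", "arguments": {
  "turn": [
    [0,0,0],
    [0,0,0],
    [0,0,0],
    [0,0,0]
  ],
  "linear": [
    [-0.5,0,0],
    [-0.5,0,0],
    [-0.5,0,0],
    [0,0,0]
  ],
  "fingers": [1,1,1,1]
}}

```text
time_s: 10.77
tool_pos: [0.5232, 0.1617, 0.0187]
tool_rot: [[-0.99, -0.0, -0.139], [0.139, -0.0, -0.99], [0.0, -1.0, 0.0]]
force: [-3.2, 0.8, 0.3]
gripper_width: 0.0271
```

>>> {"name": "drive_tool", "arguments": {
  "turn": [
    [0,0,0],
    [0,0,0],
    [0,0,0],
    [0,0,0]
  ],
  "linear": [
    [-0.5,0,0],
    [-0.5,0,0],
    [0,0,0],
    [0,0,0]
  ],
  "fingers": [1,1,1,1]
}}

```text
time_s: 11.1
tool_pos: [0.5242, 0.1616, 0.0187]
tool_rot: [[-0.99, 0.0, -0.139], [0.139, -0.0, -0.99], [-0.0, -1.0, -0.0]]
force: [-2.5, 1.0, 0.9]
gripper_width: 0.0273
```

>>> {"name": "drive_tool", "arguments": {
  "turn": [
    [0,0,0],
    [0,0,0],
    [0,0,0],
    [0,0,0]
  ],
  "linear": [
    [-0.5,0,0],
    [-0.5,0,0],
    [0,0,0],
    [0,0,0]
  ],
  "fingers": [1,1,1,1]
}}

```text
time_s: 11.43
tool_pos: [0.5252, 0.1614, 0.0188]
tool_rot: [[-0.99, 0.0, -0.139], [0.139, 0.0, -0.99], [-0.0, -1.0, -0.0]]
force: [-3.1, -0.3, 0.1]
gripper_width: 0.0273
```

```bash
python3 look.py w9 .0505
```

```text
11.4333 [0.5252 0.1614 0.0188] [[-0.9903, 0.0002, -0.1392], [0.1392, 0.0, -0.9903], [-0.0002, -1.0, -0.0]] F [-3.1308 -0.3092  0.0793] w 0.027331342805267
qv [ 0.001  0.001 -0.001 -0.001 -0.    -0.001]
bartop 1505 c [39. -0.] [47.7  7.9] 89.35 X [35.  42.8] Y [-23.3  23.3] z [0.0573 0.0582 0.0592]
plat 2770 c [27.3 -0.2] [63.1 71.2] 89.55 X [-6.6 53.2] Y [-30.9  30.8] z [0.0431 0.0438 0.0449]
plate 3264 c [14.1 -0.5] [49.9 37.6] 89.68 X [-1.5 32.6] Y [-24.9  24. ] z [0.0487 0.0497 0.0508]
strip 0 Y [-25.2  24.2] strip 8 Y [-25.1  24.2] strip 16 Y [-25.1  24.1] strip 24 Y [-24.9  24. ] platY [-31.   30.8]
```

Drag baseline is about 3 N. The movement is square, the gap is about 2 mm and the lateral offset is -0.5 mm. I'll keep feeling forward.

>>> {"name": "drive_tool", "arguments": {
  "turn": [
    [0,0,0],
    [0,0,0],
    [0,0,0],
    [0,0,0]
  ],
  "linear": [
    [-0.5,0,-0.2],
    [-0.5,0,-0.2],
    [0,0,0],
    [0,0,0]
  ],
  "fingers": [1,1,1,1]
}}

```text
time_s: 11.82
tool_pos: [0.5262, 0.1616, 0.0187]
tool_rot: [[-0.99, 0.0, -0.139], [0.139, -0.0, -0.99], [-0.0, -1.0, 0.0]]
force: [-3.4, -1.3, -0.2]
gripper_width: 0.0276
```

>>> {"name": "drive_tool", "arguments": {
  "turn": [
    [0,0,0],
    [0,0,0],
    [0,0,0],
    [0,0,0]
  ],
  "linear": [
    [-0.5,0,0],
    [0,0,0],
    [0,0,0],
    [0,0,0]
  ],
  "fingers": [1,1,1,1]
}}

```text
time_s: 12.15
tool_pos: [0.5267, 0.1616, 0.0187]
tool_rot: [[-0.99, 0.0, -0.139], [0.139, 0.0, -0.99], [-0.0, -1.0, -0.0]]
force: [-2.8, 0.2, 0.2]
gripper_width: 0.0276
```

>>> {"name": "drive_tool", "arguments": {
  "turn": [
    [0,0,0],
    [0,0,0],
    [0,0,0],
    [0,0,0]
  ],
  "linear": [
    [-0.5,0,0],
    [0,0,0],
    [0,0,0],
    [0,0,0]
  ],
  "fingers": [1,1,1,1]
}}

```text
time_s: 12.48
tool_pos: [0.5271, 0.1616, 0.0187]
tool_rot: [[-0.99, -0.0, -0.139], [0.139, 0.0, -0.99], [0.0, -1.0, -0.0]]
force: [-3.9, 0.0, 0.6]
gripper_width: 0.0276
```

>>> {"name": "drive_tool", "arguments": {
  "turn": [
    [0,0,0],
    [0,0,0],
    [0,0,0],
    [0,0,0]
  ],
  "linear": [
    [-0.5,0,0],
    [0,0,0],
    [0,0,0],
    [0,0,0]
  ],
  "fingers": [1,1,1,1]
}}

```text
time_s: 12.82
tool_pos: [0.5274, 0.1615, 0.0187]
tool_rot: [[-0.99, -0.0, -0.139], [0.139, 0.0, -0.99], [0.0, -1.0, 0.0]]
force: [-4.8, 0.9, 1.2]
gripper_width: 0.0273
```

The rise above drag starts around x≈527.0. I'll push on towards roughly 10 N total.

>>> {"name": "drive_tool", "arguments": {
  "turn": [
    [0,0,0],
    [0,0,0],
    [0,0,0],
    [0,0,0]
  ],
  "linear": [
    [-0.5,0,0],
    [-0.4,0,0],
    [0,0,0],
    [0,0,0]
  ],
  "fingers": [1,1,1,1]
}}

```text
time_s: 13.15
tool_pos: [0.5279, 0.1615, 0.0186]
tool_rot: [[-0.99, -0.001, -0.139], [0.139, 0.0, -0.99], [0.001, -1.0, 0.0]]
force: [-6.8, 1.3, 1.4]
gripper_width: 0.0272
```

>>> {"name": "drive_tool", "arguments": {
  "turn": [
    [0,0,0],
    [0,0,0],
    [0,0,0],
    [0,0,0]
  ],
  "linear": [
    [-0.5,0,0],
    [0,0,0],
    [0,0,0],
    [0,0,0]
  ],
  "fingers": [1,1,1,1]
}}

```text
time_s: 13.48
tool_pos: [0.5281, 0.1614, 0.0185]
tool_rot: [[-0.99, -0.002, -0.139], [0.139, -0.0, -0.99], [0.002, -1.0, 0.0]]
force: [-7.1, 2.3, 1.4]
gripper_width: 0.0274
```

```bash
python3 look.py w10 .0505
```

```text
13.4833 [0.5281 0.1614 0.0185] [[-0.9903, -0.0017, -0.1393], [0.1393, -0.0, -0.9903], [0.0017, -1.0, 0.0003]] F [-7.1069  2.316   1.4216] w 0.027366185527110568
qv [-0.001 -0.     0.001  0.001 -0.001 -0.002]
bartop 1389 c [39.8  0. ] [47.4  7.8] 89.37 X [36.2 43.7] Y [-23.1  23.1] z [0.0572 0.058  0.059 ]
plat 2177 c [28.7  0.7] [64.4 68.3] 89.65 X [-3.4 62.7] Y [-30.8  30.8] z [0.0431 0.0437 0.0451]
plate 2882 c [15.8 -0.2] [50.1 35.8] 89.25 X [ 1.  33.5] Y [-24.6  24.5] z [0.0485 0.0495 0.0506]
strip 0 Y [-24.8  24.7] strip 8 Y [-24.8  24.5] strip 16 Y [-24.4  24.6] strip 24 Y [-24.8  24.5] platY [-31.   30.8]
```

Bar displacement seen by the camera (about 1 mm) agrees with the roughly 4 N rise. The movement is centred to 0.2 mm. I need about 0.7 mm more.

>>> {"name": "drive_tool", "arguments": {
  "turn": [
    [0,0,0],
    [0,0,0],
    [0,0,0],
    [0,0,0],
    [0,0,0]
  ],
  "linear": [
    [-0.5,0,0],
    [-0.5,0,0],
    [0,0,0],
    [0,0,0],
    [0,0,0]
  ],
  "fingers": [1,1,1,1,1]
}}

```text
time_s: 13.95
tool_pos: [0.5284, 0.1613, 0.0184]
tool_rot: [[-0.99, -0.003, -0.139], [0.139, -0.0, -0.99], [0.003, -1.0, 0.0]]
force: [-8.6, 3.3, 1.7]
gripper_width: 0.0273
```

>>> {"name": "drive_tool", "arguments": {
  "turn": [
    [0,0,0],
    [0,0,0],
    [0,0,0],
    [0,0,0]
  ],
  "linear": [
    [-0.4,0,0],
    [0,0,0],
    [0,0,0],
    [0,0,0]
  ],
  "fingers": [1,1,1,1]
}}

```text
time_s: 14.28
tool_pos: [0.5286, 0.1613, 0.0184]
tool_rot: [[-0.99, -0.003, -0.139], [0.139, -0.0, -0.99], [0.003, -1.0, 0.001]]
force: [-8.9, 3.6, 2.2]
gripper_width: 0.0272
```

```bash
python3 look.py w11 .0505
```

```text
14.2833 [0.5286 0.1613 0.0184] [[-0.9902, -0.0033, -0.1393], [0.1393, -0.0001, -0.9902], [0.0032, -1.0, 0.0005]] F [-8.8808  3.5788  2.2016] w 0.027234188582267168
qv [ 0.    -0.001 -0.     0.002  0.001 -0.   ]
bartop 1332 c [40.4 -0. ] [47.4  7.8] 89.43 X [36.6 44.2] Y [-23.1  23.2] z [0.0571 0.0578 0.0588]
plat 1782 c [28.9 -0.3] [67.2 67.9] 89.8 X [-3.1 62.7] Y [-30.9  30.8] z [0.0431 0.0436 0.0448]
plate 2854 c [16.3 -0.1] [49.8 35.9] 89.86 X [ 1.8 34. ] Y [-24.6  24.4] z [0.0483 0.0493 0.0504]
strip 0 Y [-24.8  24.8] strip 8 Y [-24.7  24.5] strip 16 Y [-24.5  24.5] strip 24 Y [-24.8  24.5] platY [-31.   30.8]
```

About 6 N on the bar: the force rise is 6.1 N, and the camera shows 1.4 to 1.5 mm. One last nudge, then I'll ease the grip and release.

>>> {"name": "drive_tool", "arguments": {
  "turn": [
    [0,0,0],
    [0,0,0],
    [0,0,0],
    [0,0,0],
    [0,0,0]
  ],
  "linear": [
    [-0.5,0,0],
    [0,0,0],
    [0,0,0],
    [0,0,0],
    [0,0,0]
  ],
  "fingers": [1,1,1,1,1],
  "squeeze": 20
}}

```text
time_s: 14.75
tool_pos: [0.5288, 0.1613, 0.0183]
tool_rot: [[-0.99, -0.004, -0.139], [0.139, -0.0, -0.99], [0.004, -1.0, 0.001]]
force: [-9.0, 4.2, 2.3]
gripper_width: 0.0275
```

>>> {"name": "drive_tool", "arguments": {
  "turn": [
    [0,0,0],
    [0,0,0],
    [0,0,0],
    [0,0,0],
    [0,0,0],
    [0,0,0],
    [0,0,0],
    [0,0,0]
  ],
  "linear": [
    [0,0,0],
    [0,0,0],
    [0,0,0],
    [0,0,0],
    [0,0,0],
    [0,0,0],
    [0,0,0],
    [0,0,0]
  ],
  "fingers": [0.65,0.6,0.55,0.5,0.4,0.3,0.3,0.3]
}}

```text
time_s: 15.42
tool_pos: [0.531, 0.161, 0.0188]
tool_rot: [[-0.99, 0.0, -0.139], [0.139, 0.0, -0.99], [-0.0, -1.0, -0.0]]
force: [-0.5, 0.1, 0.0]
gripper_width: 0.0599
```

```bash
python3 look.py w12 .0505; python3 look.py w13 .0515 | grep plate
```

```text
15.4167 [0.531  0.161  0.0188] [[-0.9903, 0.0003, -0.1392], [0.1392, 0.0, -0.9903], [-0.0003, -1.0, -0.0001]] F [-0.5458  0.0897  0.0224] w 0.05990025910775083
qv [ 0.003  0.     0.001  0.003 -0.     0.001]
bartop 1432 c [39.5 -0. ] [47.6  8. ] 89.95 X [35.8 43.3] Y [-23.2  23.2] z [0.0573 0.0583 0.0593]
plat 3263 c [ 4.6 -0.3] [ 63.7 116.8] 89.63 X [-52.5  62.6] Y [-30.   30.4] z [0.0431 0.0438 0.0451]
plate 3803 c [-0.2  0.2] [49.9 67.1] 89.62 X [-27.8  32.6] Y [-24.4  24.7] z [0.0488 0.0497 0.0509]
strip 0 Y [-24.7  25. ] strip 8 Y [-24.4  24.6] strip 16 Y [-24.6  24.8] strip 24 Y [-24.6  24.6] platY [-31.3  31.1]
plate 3414 c [0.5 0.2] [49.6 65.8] 89.74 X [-27.7  32.7] Y [-24.3  24.6] z [0.0491 0.0498 0.0509]
```

Released. The bar stays about 0.6 mm back, so it is still in contact; as expected, it pushed the movement back until friction held it. Withdraw and check.

>>> {"name": "drive_tool", "arguments": {
  "turn": [
    [0,0,0],
    [0,0,0],
    [0,0,0],
    [0,0,0],
    [0,0,0],
    [0,0,0],
    [0,0,0],
    [0,0,0],
    [0,0,0],
    [0,0,0]
  ],
  "linear": [
    [0,0,0],
    [0,-3,0],
    [0,-8,0],
    [0,-15,0],
    [0,-20,0],
    [0,-20,0],
    [0,-20,0],
    [0,-10,0],
    [0,0,0],
    [0,0,0]
  ],
  "fingers": [0,0,0,0,0,0,0,0,0,0]
}}

```text
time_s: 16.35
tool_pos: [0.5311, 0.1611, 0.1152]
tool_rot: [[-0.99, 0.001, -0.139], [0.139, 0.0, -0.99], [-0.001, -1.0, -0.001]]
force: [-1.1, -0.3, 0.1]
gripper_width: 0.0856
```

>>> {"name": "drive_tool", "arguments": {
  "turn": [
    [0,0,0],
    [0,0,0],
    [0,0,0],
    [0,0,0],
    [0,0,0]
  ],
  "linear": [
    [0,0,0],
    [0,0,0],
    [0,0,0],
    [0,0,0],
    [0,0,0]
  ],
  "fingers": [0,0,0,0,0]
}}

```text
time_s: 16.77
tool_pos: [0.5306, 0.1609, 0.1141]
tool_rot: [[-0.99, -0.001, -0.139], [0.139, -0.0, -0.99], [0.001, -1.0, 0.0]]
force: [-0.1, -0.7, -0.4]
gripper_width: 0.0853
```

```bash
python3 look.py w14 .0505; python3 -c "
import cv2;a=cv2.imread('pics/w14.png')[60:330,130:400];cv2.imwrite('pics/c14.png',cv2.resize(a,(600,600)))"
```

```text
16.7667 [0.5306 0.1609 0.1141] [[-0.9903, -0.0011, -0.1392], [0.1392, -0.0003, -0.9903], [0.001, -1.0, 0.0004]] F [-0.1181 -0.6985 -0.4034] w 0.08526194751209173
qv [ 0.    -0.005 -0.002 -0.001  0.002  0.   ]
bartop 522 c [39.6  0.2] [46.7  8.1] 89.65 X [36.1 43.5] Y [-23.   22.8] z [0.0573 0.0583 0.0593]
plat 1570 c [-0.5  0.2] [ 62.6 107.6] 89.7 X [-53.3  52.8] Y [-29.5  30. ] z [0.0431 0.0438 0.0449]
plate 1838 c [-3.1  0.3] [49.5 74.8] 89.59 X [-28.7  33.4] Y [-24.1  24.6] z [0.0487 0.0498 0.0509]
strip 0 Y [-24.4  24.8] strip 8 Y [-24.2  24.5] strip 16 Y [-24.1  24.2] strip 24 Y [-23.9  24.7] platY [-30.9  31.1]
```

View pics/c14.png

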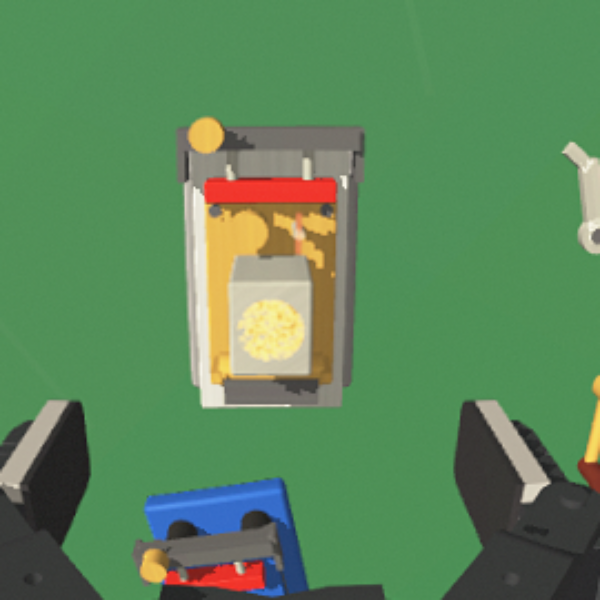

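The view shows the movement flat and square on the platform, its front edge under and against the red bar at (270,190). Margins are even on both sides and no edge overhangs. The gripper is clear, so I'm handing in.

```bash
python3 -c "
from station import env
print(env.close_job())"
```

```text
the job is handed in; nothing more can be done
None
```

The movement is standing on the aluminium platform, touching the red bar, with the gripper clear; I handed in at about 17 s of the 54 s.

**Push on the bar:** I lowered it until its weight just rested on the platform, then slid it forward. Force rose above a drag of about 3 N, peaking at roughly 6–6.5 N on the bar. The camera showed about 1.5 mm of bar travel just before the last nudge, which agrees.

**Final check after letting go:**
- **Position:** it is centred to about 0.3 mm and square to within about 0.5°. It lies flat, with no edge hanging over.
- **Contact:** the bar is still 0.6–0.9 mm back, so the movement is touching it. That is only about 2.5–3.5 N, down from the peak, because the bar slid the movement back until friction held it. It may be near or just under the 3 N needed to register.

**Things that went wrong or disagreed:**
- **First grasp:** the fingers closed on nothing just above the housing. The wrist camera showed the real fingertips about 38 mm behind the reported TCP. I allowed for that, and the second grasp held. The movement was not disturbed.
- **Drag:** it came out lower than described, about 3 N against roughly 6 N of load, where the description said the two would be about equal.

I did not touch the look-alike stands or the other items.

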